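Undo the last swing bolt of a brewing pressure pot

TASK

Undo the last closed swing bolt of the steel pressure pot: unscrew its brass wing nut only just far enough to pass the lip of the slotted lug, stopping within an eighth of a turn of the point where it comes free, then swing the eyebolt out and lay it down until it lies about level. Feel for the lip gently, never forcing the caught nut against it, do not press on the lid, and leave the things standing around alone.

Things in the scene. Friction and masses are not known exactly. Their poses are not given: they have to be found in the camera images.
- wingnut: brass wing nut on the one closed eyebolt. Origin on the bolt's axis, in the wings. Two wings in one upright plane, 60 mm across both (own x axis), 10 mm thick (y axis), from 14 mm below to 12 mm above the origin; its z axis points up along the bolt. Under them a round hub, 20 mm in diameter, its top 15 mm below the origin, on a dark washer
- bolt_pin (a point): fixed hinge pin of the eyebolt, low on the pot's side: centre of the swing. x axis: level, straight outward from the pot, the way the bolt swings out; y axis: hinge axis; z up. The 9 mm thick bolt rises 84 mm from the pin through the slot and the nut
- eyebolt (a joint): swing of the eyebolt, rad: 0 upright in the slot (hard stop), 1.57 level, pointing outward, 1.9 lower stop. The pivot is stiff (0.16 N m): the bolt stays where it is left and must be led or pushed all the way
- lid: fixed steel lid, 188 mm in diameter, origin on its axis at its underside; its top rises to 15 mm above that, a black cap 32 mm wide to 33 mm above. x axis points to the closed bolt, whose axis stands 112 mm from the lid's axis
- pot: fixed steel pot, 170 mm in diameter, 150 mm tall under the lid, origin under its centre on the bench; its x axis points to the closed bolt. Two more swing bolts, 123 degrees either side, hang down undone already
- jar_mid (a point): bystander: closed jar with a red cap, 60 mm wide, 95 mm tall, point half-way up
- cup_mid (a point): bystander: clear plastic cup, 72 mm wide, 80 mm tall, point half-way up
- bung_mid (a point): bystander: orange bung, 52 mm wide, 35 mm tall, point half-way up
- slot (a point): point on the bolt's axis, level with the lid's underside. Here the lid carries a slotted lug: two prongs beside a 12 mm slot open outward, 32 mm wide, ending 15 mm beyond the axis; a raised lip on their ends catches the washer. The lug's height differs by 4 to 5 mm from pot to pot: release comes 1/8 to 0.6 turn from the start, felt only. Led outward while caught, the bolt stops within 0.05 rad
- washer: washer held captive under the nut's hub, 23 mm in diameter, 3 mm thick; origin at the centre of its underside, 28 mm below the nut's origin. Turned anticlockwise seen from above, nut and washer climb 12 mm per full turn (quick thread; takes about 0.25 N m; stays where left). The nut starts hand-tight or slightly slack

How it is judged:
By the outcome, as a careful person would: the job done as asked, in the order asked, and still so for the second after the job is handed in, with the robot touching nothing.
It also fails if it takes over 72 s, if anything falls off the work surface, if the arm or the gripper's body presses on something with over 40 N, if the wrist force passes 120 N, or if a joint passes its speed limit or range.

ROBOT

A 6-joint arm with a two-finger parallel gripper is mounted at the origin on the work surface. World frame = base frame: x ahead of the robot, y to its left, z up, the work surface at z = 0. Lengths are in m, angles in rad, forces in N, time in s.
With the tool pointing down it reaches from about 0.3 to 0.875 m from the base axis. Payload 6.4 kg.
Tool frame: the origin (TCP) lies between the finger pads; the fingertips stand 8 mm ahead of it and the grasp point (between the pads) lies 11 mm behind it; z points along the fingers, x is the direction in which the jaws open and shut, and the axes are right-handed (so a half turn about z gives the same grasp; the last joint's range is limited). The gripper opens to 85 mm and grips with 20 to 120 N. Pads are 22 mm wide; open, the fingers measure 114 mm over their backs; the gripper's body (76 mm by 85 mm) begins 54 mm behind the grasp point. The pads swing forward as they close: fully open they stand 13 mm farther back than shut.
Start: joints at [-1.549, 0.181, 1.607, -0, 1.354, -0.206], TCP at [0.13, -0.56, 0.239] pointing down, gripper open.
Joint ranges: [-2.99, 2.99], [-0.89, 2.07], [0.3, 2.58], [-1.14, 4.28], [0, 2.63], [-3.12, 3.12]. Speed limits (rad/s): [2.57, 2.57, 3.01, 3.14, 3.14, 3.14].

INTERFACE

Orientations are given as a unit quaternion [w, x, y, z].
In Python, from bench import ctrl gives the robot as it stands.
- The arm moves only by the tool drive_tool, never from a script. Its argument "commands" is a list of rows, each an object of numbers: "gripper": the closure, from 0 (fully open) to 1 (shut); "dx", "dy", "dz": the shift along the tool's x, y, z in cm; "turn": the turn about the tool's z in degrees. A call has 1 to 20 rows; each row is the pose to reach, as a shift and turn from the pose commanded when the call began, along the tool's axes at that moment; what a row does not reach only later rows make up. A row lasts 1/8 s, in which the tool goes at most 62.5 mm and 10.7 degrees, less where a joint would pass 70% of its speed; a pose out of reach is approached as far as the arm can. A call with a gripper value outside its range is refused whole. The fingers move at their own pace and stop on an object; the grip force is fixed at half the most. Time passes only in rows, so rows that repeat a pose let the fingers close. It gives the time, the measured TCP pose, the force and the opening at its end, in the units of the state.
- ctrl.get_obs(): the state, without advancing time (a new reading comes with each control period).
- ctrl.camera(name): name is "scene" or "top" or "wrist"; returns a dict with "image" (400x640x3 uint8, red, green, blue), "mtx" (3x3 intrinsics, pixels), "R" (3x3) and "t" (3): a world point X has camera coordinates R X + t. Camera axes: x right, y down, z forward; pixel columns grow to the right and rows downward; lengths in m; the calibration is good to about 2 mm. A picture is of the moment at which its call begins. There is no depth.
- ctrl.hand_in(): hands the job in, once; it reports no verdict.
The state is a dict: "time_s": time; "q": joint angles; "dq": joint speeds; "joint_efforts": joint torques, N m; "eef_pos": TCP position; "eef_rot": TCP orientation; "wrist_force": force on the tool from outside, world axes, zero at the start; "torque": the same for the moment, N m; "opening": opening from 0.0 (shut) to 1.0 (fully open).
Only numpy, scipy, OpenCV 4.12 (cv2) and the standard library are available. Lean on these libraries where they do the work, as an engineer would, in place of code of your own. Each camera call takes 0.05 s, during which the arm holds its last target.

## Working session

There is one attempt and no reset: what is moved stays moved. The work goes in short steps, Python scripts to look and compute and a tool call to move; the robot and the scene stay as the last step left them, time stands still between calls to the robot, and variables do not carry over. Pictures are saved under pics/ and viewed, and the job is handed in when it is done.

Besides the shell and the picture viewer there is one more tool, called after "Request:" as name(argument=value, ...), one argument or row to a line, values as JSON. drive_tool: Moves the arm, as the interface text tells. Its arguments: {"type":"object","properties":{"commands":{"type":"array","items":{"type":"object","properties":{"gripper":{"type":"number"},"dx":{"type":"number"},"dy":{"type":"number"},"dz":{"type":"number"},"turn":{"type":"number"}}}}},"required":["commands"]}

```bash
mkdir -p pics; ls; python3 - <<'E'
from bench import ctrl
import cv2,numpy as np
o=ctrl.get_obs(); print({k:np.round(v,3) for k,v in o.items()})
for n in ["scene","top","wrist"]:
    c=ctrl.camera(n); cv2.imwrite(f"pics/{n}0.png",c["image"][:,:,::-1]); print(n,np.round(c["mtx"],1).tolist(),np.round(c["R"],4).tolist(),np.round(c["t"],4).tolist())
E
```

```text
pics
{'time_s': np.float64(0.0), 'q': array([-1.549,  0.181,  1.608,  0.   ,  1.354, -0.206]), 'dq': array([ 0.001, -0.001, -0.001,  0.   ,  0.001, -0.001]), 'joint_efforts': array([ 1.0000e-03, -4.4487e+01, -3.5134e+01, -0.0000e+00,  9.0000e-03,
       -0.0000e+00]), 'eef_pos': array([ 0.13 , -0.56 ,  0.238]), 'eef_rot': array([-0.001,  0.783, -0.622, -0.001]), 'wrist_force': array([-0.041, -0.084,  0.427]), 'torque': array([-0.019,  0.008,  0.016]), 'opening': np.float64(0.997)}
scene [[381.7, 0.0, 317.4], [0.0, 381.7, 200.9], [0.0, 0.0, 1.0]] [[-0.8586, 0.5127, 0.0052], [0.2647, 0.4519, -0.8519], [-0.4391, -0.7301, -0.5236]] [0.4427, -0.0538, 1.1235]
top [[512.6, 0.0, 320.9], [0.0, 512.6, 200.1], [0.0, 0.0, 1.0]] [[0.0049, -0.9999, -0.0105], [-0.9959, -0.0039, -0.0907], [0.0906, 0.0109, -0.9958]] [0.045, 0.5567, 1.1443]
wrist [[341.0, 0.0, 318.7], [0.0, 341.0, 206.6], [0.0, 0.0, 1.0]] [[0.2267, -0.974, -0.0014], [-0.9296, -0.2168, 0.2981], [-0.2907, -0.0662, -0.9545]] [-0.5732, -0.0394, 0.3803]
```

View pics/scene0.png

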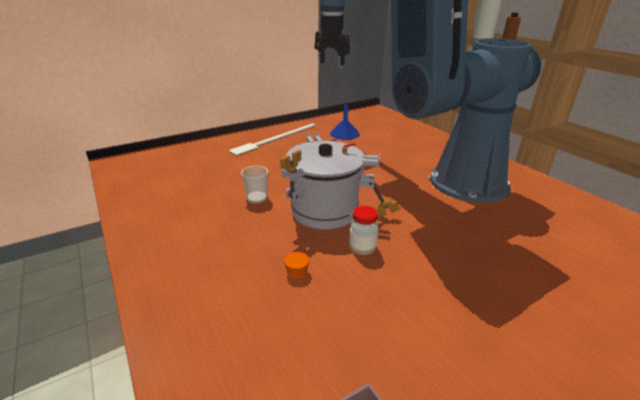

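View pics/top0.png

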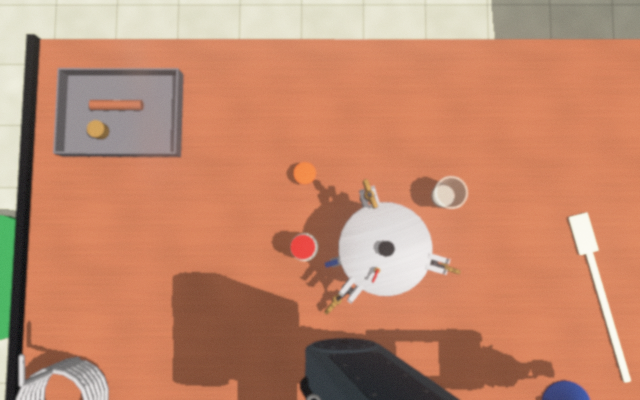

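View pics/wrist0.png

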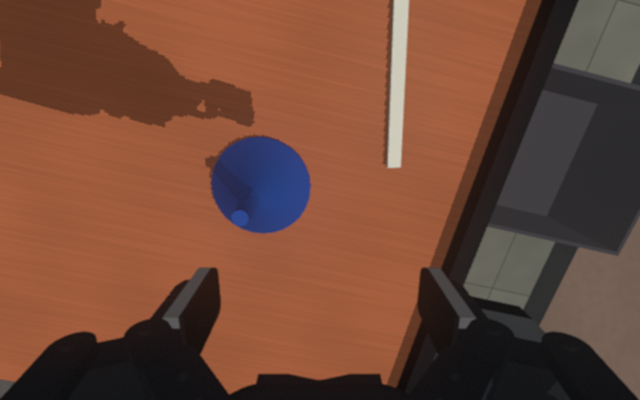

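```bash
cat > h.py <<'E'
from bench import ctrl
import cv2,numpy as np
def ray(c,u,v):
    d=c["R"].T@np.linalg.inv(c["mtx"])@np.array([u,v,1.]); return -c["R"].T@c["t"],d/np.linalg.norm(d)
def onz(c,u,v,z):
    o,d=ray(c,u,v); return o+d*(z-o[2])/d[2]
def tri(rs):
    A=sum(np.eye(3)-np.outer(d,d) for o,d in rs); b=sum((np.eye(3)-np.outer(d,d))@o for o,d in rs); X=np.linalg.solve(A,b)
    return X,[np.linalg.norm(np.cross(X-o,d)) for o,d in rs]
def proj(c,X):
    p=c["mtx"]@(c["R"]@np.asarray(X)+c["t"]); return p[:2]/p[2]
def brass(img):
    h=cv2.cvtColor(img,cv2.COLOR_RGB2HSV); return cv2.inRange(h,(12,110,60),(25,255,255))
E
python3 - <<'E'
from h import *
out=[]
for n,(x0,y0,x1,y1) in {"scene":(230,120,410,290),"top":(280,150,480,320)}.items():
    c=ctrl.camera(n); m=brass(c["image"]); 
    k,l,s,ce=cv2.connectedComponentsWithStats(m)
    for i in range(1,k):
        if s[i,4]>8 : print(n,s[i],ce[i].round(1))
    cr=cv2.resize(c["image"][y0:y1,x0:x1],None,fx=3.5,fy=3.5,interpolation=cv2.INTER_CUBIC)
    cv2.imwrite(f"pics/{n}1.png",cr[:,:,::-1])
E
```

```text
scene [466   0  12  51 332] [470.6  21.2]
scene [  494     0   146   178 11521] [571.2  92.9]
scene [419 107  40  26 482] [441.6 120.4]
scene [343 147   4   6  20] [344.2 149.4]
scene [280 150  21  22 270] [289.9 160.9]
scene [376 199  24  19 272] [386.7 206.9]
scene [285 252  24  26 349] [296. 261.]
scene [299 271   5   7  12] [300.8 273.8]
top [ 87 121  21  17 273] [ 97.2 129.4]
top [296 164  19  19 254] [305.1 173.2]
top [363 179  14  28 141] [368.7 191.9]
top [444 265  17  10  75] [452.7 269.4]
top [325 294  18  20 137] [333. 304.]
```

View pics/scene1.png

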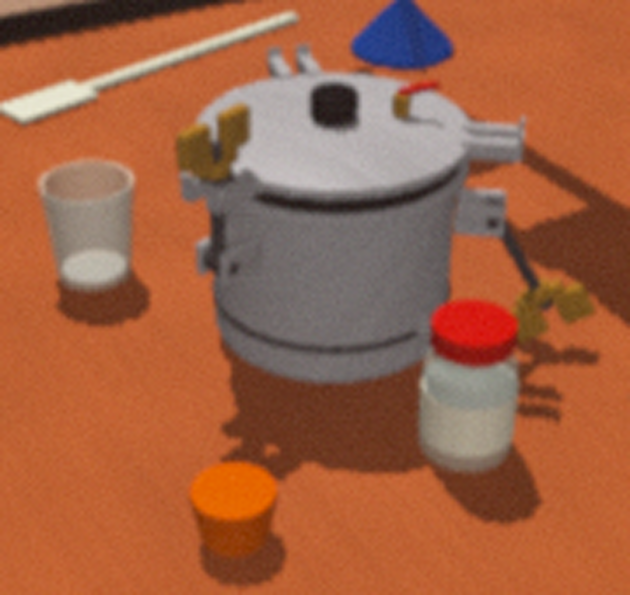

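View pics/top1.png

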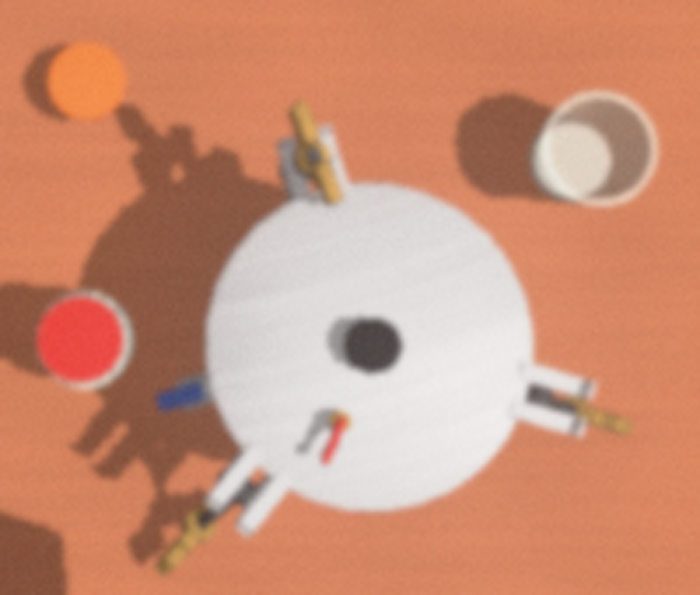

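```bash
python3 - <<'E'
from h import *
t=ctrl.camera("top"); s=ctrl.camera("scene")
# lid circle
im=t["image"].astype(int); 
h=cv2.cvtColor(t["image"],cv2.COLOR_RGB2HSV); m=cv2.inRange(h,(0,0,120),(180,60,255)); m[:, :335]=0; m[:,440:]=0; m[:195]=0;m[310:]=0
m=cv2.morphologyEx(m,cv2.MORPH_OPEN,cv2.getStructuringElement(2,(21,21)))
cs,_=cv2.findContours(m,0,1); cc=max(cs,key=cv2.contourArea); (u,v),r=cv2.minEnclosingCircle(cc); e=cv2.fitEllipse(cc); print("lid px",u,v,r,e)
L=onz(t,*e[0],0.163); print("lid",L, "diam", np.mean(e[1])/512.6*(1.1443-.16-.0))
L2=onz(t,386.0,248.3,0.183); print("cap",L2)
m=brass(t["image"]); k,l,st,ce=cv2.connectedComponentsWithStats(m)
i=l[192,369]; print(i,st[i])
ys,xs=np.where(l==i); (cx,cy),wh,a=cv2.minAreaRect(np.c_[xs,ys].astype(np.float32)); print("top rect",cx,cy,wh,a)
vx=cv2.fitLine(np.c_[xs,ys].astype(np.float32),2,0,.01,.01).ravel(); print(vx)
ms=brass(s["image"]); k,ls,st,ces=cv2.connectedComponentsWithStats(ms); j=ls[161,284]
ys2,xs2=np.where(ls==j); (sx,sy),wh2,a2=cv2.minAreaRect(np.c_[xs2,ys2].astype(np.float32)); print("scene rect",sx,sy,wh2,a2)
for p in [(sx,sy),tuple(ces[j])]:
  print("nut",tri([ray(t,cx,cy),ray(s,*p)]))
for z in (.185,.19,.195,.2,.205):
    X=onz(t,cx,cy,z); d=X-L; A=onz(t,cx-20*vx[0],cy-20*vx[1],z);
    print(z,X.round(4),np.hypot(*d[:2]).round(4),np.degrees(np.arctan2(d[1],d[0])),proj(s,X),np.degrees(np.arctan2(*(A-X)[:2][::-1])))
h=cv2.cvtColor(t["image"],cv2.COLOR_RGB2HSV)
for nm,(uu,vv),z in [("jar",(303,247),.095),("cup",(451,192.5),.08),("bung",(305,173),.035)]: print(nm,onz(t,uu,vv,z).round(3))
E
```

```text
lid px 385.4635925292969 249.2830810546875 48.17255783081055 ((385.900390625, 246.96275329589844), (86.94929504394531, 96.01286315917969), 110.46550750732422)
lid [ 0.4507785  -0.08410959  0.163     ] diam 0.17566294607816615
cap [ 0.44817109 -0.08197424  0.183     ]
0 [     0      0    640    400 255113]
top rect 319.5 199.5 (399.0, 639.0) 90.0
[ 9.9999952e-01 -9.7626890e-04  3.1967728e+02  1.9952882e+02]
scene rect 290.0 160.5 (21.0, 20.0) 90.0
nut (array([0.56534669, 0.03435354, 0.22010443]), [np.float64(0.02869286096729454), np.float64(0.02869286096729457)])
nut (array([0.5653494 , 0.03440544, 0.21911739]), [np.float64(0.028597159921539096), np.float64(0.028597159921539037)])
0.185 [0.5432 0.0485 0.185 ] 0.1616 55.10482486566792 [318.41792147 177.67893152] 90.2826591519869
0.19 [0.5428 0.0484 0.19  ] 0.1613 55.22530800508442 [318.61807487 175.36099117] 90.282659151987
0.195 [0.5423 0.0483 0.195 ] 0.161 55.346269080681665 [318.81949435 173.02838854] 90.28265915198693
0.2 [0.5419 0.0483 0.2   ] 0.1607 55.46770985725765 [319.02219196 170.68098406] 90.28265915198703
0.205 [0.5414 0.0482 0.205 ] 0.1604 55.58963209639511 [319.22617992 168.31863638] 90.28265915198695
jar [0.45  0.084 0.095]
cup [ 0.569 -0.236  0.08 ]
bung [0.618 0.084 0.035]
```

```bash
python3 - <<'E'
from h import *
t=ctrl.camera("top"); s=ctrl.camera("scene")
L=onz(t,385.6,249,0.160); print("lid",L)
def comp(c,u,v):
    m=brass(c["image"]); k,l,st,ce=cv2.connectedComponentsWithStats(m)
    i=1+np.argmin(np.hypot(*(ce[1:]-[u,v]).T)+1e3*(st[1:,4]<50)); ys,xs=np.where(l==i); return np.c_[xs,ys].astype(np.float32),ce[i]
P,c1=comp(t,369,192); Q,c2=comp(s,290,161)
(cx,cy),wh,a=cv2.minAreaRect(P); print("top rect",cx,cy,wh,a,c1)
f=cv2.fitLine(P,2,0,.01,.01).ravel(); print(f)
(sx,sy),wh2,a2=cv2.minAreaRect(Q); print(sx,sy,wh2,a2,c2)
print(tri([ray(t,cx,cy),ray(s,*c2)]),tri([ray(t,cx,cy),ray(s,sx,sy)]))
for z in (.185,.19,.195,.2,.205):
    X=onz(t,cx,cy,z); d=X-L; A=onz(t,cx-10*f[0],cy-10*f[1],z)
    print(z,X.round(4),np.hypot(*d[:2]).round(4),np.degrees(np.arctan2(d[1],d[0])).round(1),proj(s,X).round(1),np.degrees(np.arctan2(*(A-X)[:2][::-1])).round(1), np.linalg.norm(A-X)*wh[0]/10, np.linalg.norm(A-X)*wh[1]/10)
E
```

```text
lid [ 0.44672142 -0.0838303   0.16      ]
top rect 368.3532409667969 192.8440399169922 (29.022136688232422, 8.23730754852295) 73.3007583618164 [368.62237762 191.54545455]
[3.2711652e-01 9.4498402e-01 3.6862238e+02 1.9154546e+02]
290.0 160.5 (21.0, 20.0) 90.0 [289.97794118 161.03308824]
(array([ 0.55670414, -0.04768901,  0.18463342]), [np.float64(0.0001475040008631124), np.float64(0.00014750400086291647)]) (array([ 0.55660465, -0.04760531,  0.18589679]), [np.float64(0.00010837831173371788), np.float64(0.00010837831173372309)])
0.185 [ 0.5568 -0.0477  0.185 ] 0.1158 18.2 [289.9 160.9] 18.8 0.057426901119707864 0.016299387297471275
0.19 [ 0.5563 -0.0473  0.19  ] 0.1155 18.4 [290.1 158.8] 18.8 0.05714132191687913 0.016218331800130305
0.195 [ 0.5557 -0.0469  0.195 ] 0.1151 18.7 [290.3 156.6] 18.8 0.056855742714050105 0.01613727630278925
0.2 [ 0.5552 -0.0465  0.2   ] 0.1147 19.0 [290.6 154.5] 18.8 0.05657016351122105 0.01605622080544819
0.205 [ 0.5547 -0.0461  0.205 ] 0.1144 19.3 [290.8 152.4] 18.8 0.05628458430839232 0.01597516530810722
```

```bash
python3 - <<'E'
from h import *
from scipy.spatial.transform import Rotation as Ro
o=ctrl.get_obs(); w,x,y,z=o["eef_rot"]; R=Ro.from_quat([x,y,z,w]).as_matrix(); print(R.round(3), o["eef_pos"])
c=ctrl.camera("wrist"); C=-c["R"].T@c["t"]; print("cam in tool",R.T@(C-o["eef_pos"]), "cam axes in tool",(R.T@c["R"].T).round(3).tolist())
print("x yaw",np.degrees(np.arctan2(R[1,0],R[0,0])), o["q"])
print("target shift tool cm", R.T@(np.array([.5563,-.0473,.33])-o["eef_pos"])*100)
E
```

```text
[[ 0.226 -0.974 -0.   ]
 [-0.974 -0.226  0.   ]
 [-0.    -0.    -1.   ]] [ 0.12987002 -0.56012422  0.23920627]
cam in tool [-0.00110371 -0.07617952 -0.13543219] cam axes in tool [[1.0, 0.001, 0.0], [-0.001, 0.954, 0.298], [-0.0, -0.298, 0.954]]
x yaw -76.94782240166076 [-1.54929926e+00  1.80902592e-01  1.60705052e+00 -2.93271777e-07
  1.35379572e+00 -2.06306336e-01]
target shift tool cm [-40.32849729 -53.12313009  -9.07152139]
```

Request:
drive_tool(
  commands=[
    {"dx": 0,"dy": 0,"dz": -5,"gripper": 0},
    {"dx": -6,"dy": -6,"dz": -8},
    {"dx": -10,"dy": -12,"dz": -8},
    {"dx": -14,"dy": -18,"dz": -8},
    {"dx": -18,"dy": -24,"dz": -8},
    {"dx": -22,"dy": -29,"dz": -8},
    {"dx": -26,"dy": -34,"dz": -8},
    {"dx": -30,"dy": -39.5,"dz": -8,"turn": -2},
    {"dx": -34,"dy": -45,"dz": -8,"turn": -4},
    {"dx": -38,"dy": -50,"dz": -8,"turn": -6},
    {"dx": -40.3,"dy": -53.1,"dz": -7,"turn": -5.6},
    {"dx": -40.3,"dy": -53.1,"dz": -7,"turn": -5.6},
    {"dx": -40.3,"dy": -53.1,"dz": -7,"turn": -5.6},
    {"dx": -40.3,"dy": -53.1,"dz": -7,"turn": -5.6},
  ],
)

```text
invalid input at $.commands[0]: expected keys gripper, dx, dy, dz, turn
```

```bash
python3 - <<'E'
from h import *
for n in ["wrist","scene"]:
    c=ctrl.camera(n); cv2.imwrite(f"pics/{n}2.png",c["image"][:,:,::-1])
o=ctrl.get_obs(); print(o["eef_pos"],o["q"].round(3),o["wrist_force"],o["time_s"])
E
```

```text
[ 0.12986469 -0.56017742  0.23932373] [-1.549  0.181  1.607  0.     1.354 -0.206] [-0.08640429 -0.86818068 -0.07925562] 0.6
```

View pics/wrist2.png

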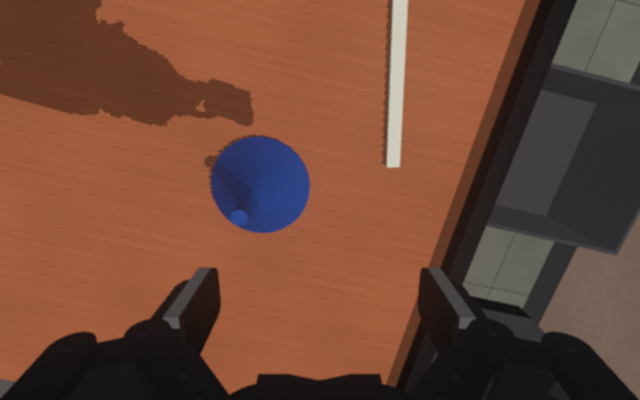

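Request:
drive_tool(
  commands=[
    {"dx": 0,"dy": 0,"dz": -5,"gripper": 0,"turn": 0},
    {"dx": -6,"dy": -6,"dz": -8,"gripper": 0,"turn": 0},
    {"dx": -10,"dy": -12,"dz": -8,"gripper": 0,"turn": 0},
    {"dx": -14,"dy": -18,"dz": -8,"gripper": 0,"turn": 0},
    {"dx": -18,"dy": -24,"dz": -8,"gripper": 0,"turn": 0},
    {"dx": -22,"dy": -29,"dz": -8,"gripper": 0,"turn": 0},
    {"dx": -26,"dy": -34,"dz": -8,"gripper": 0,"turn": 0},
    {"dx": -30,"dy": -39.5,"dz": -8,"gripper": 0,"turn": -2},
    {"dx": -34,"dy": -45,"dz": -8,"gripper": 0,"turn": -4},
    {"dx": -38,"dy": -50,"dz": -8,"gripper": 0,"turn": -6},
    {"dx": -40.3,"dy": -53.1,"dz": -7,"gripper": 0,"turn": -5.6},
    {"dx": -40.3,"dy": -53.1,"dz": -7,"gripper": 0,"turn": -5.6},
    {"dx": -40.3,"dy": -53.1,"dz": -7,"gripper": 0,"turn": -5.6},
    {"dx": -40.3,"dy": -53.1,"dz": -7,"gripper": 0,"turn": -5.6},
  ],
)

```text
time_s: 2.35
eef_pos: [0.5559, -0.0478, 0.3091]
eef_rot: [0.0, 0.813, -0.583, -0.0]
wrist_force: [-0.3, 0.8, -0.3]
opening: 1.001
```

```bash
python3 - <<'E'
from h import *
for n in ["wrist"]:
    c=ctrl.camera(n); cv2.imwrite(f"pics/{n}3.png",c["image"][:,:,::-1])
o=ctrl.get_obs(); print(o["eef_pos"],o["q"].round(3),o["wrist_force"],o["time_s"])
E
```

```text
[ 0.55577065 -0.04829825  0.309352  ] [-0.299  0.092  1.565 -0.     1.485  0.947] [-0.57439683  0.11553137  1.08268391] 2.4
```

View pics/wrist3.png

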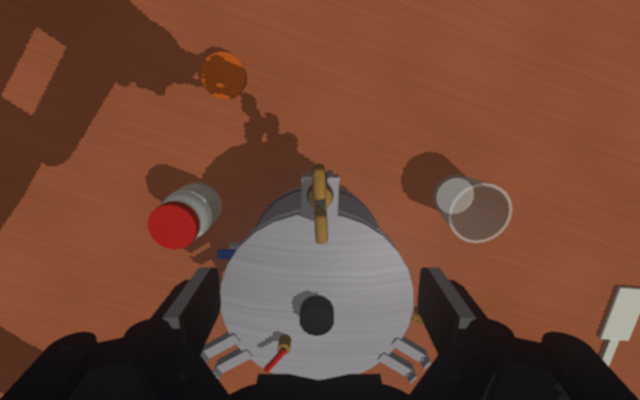

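```bash
python3 - <<'E'
from h import *
from scipy.spatial.transform import Rotation as Ro
o=ctrl.get_obs(); w,x,y,z=o["eef_rot"]; R=Ro.from_quat([x,y,z,w]).as_matrix()
W=ctrl.camera("wrist"); t=ctrl.camera("top"); s=ctrl.camera("scene")
cv2.imwrite("pics/w4.png",cv2.resize(W["image"][150:340,230:420],None,fx=3,fy=3,interpolation=cv2.INTER_CUBIC)[:,:,::-1])
m=brass(W["image"]); k,l,st,ce=cv2.connectedComponentsWithStats(m)
for i in range(1,k):
    if st[i,4]>30: print(st[i],ce[i].round(1))
for z in (.18,.185,.19,.195,.2):
    X=onz(W,320,204.5,z); A=onz(W,319,167,z+.012);B=onz(W,321.3,242.5,z+.012)
    L=onz(W,317,315,z-z+.183)
    d=(A-B); print(z,X.round(4),A.round(4),B.round(4),"len",np.linalg.norm(d),"yaw",np.degrees(np.arctan2(d[1],d[0])),"lid",L.round(4),np.hypot(*(X-L)[:2]).round(4),np.degrees(np.arctan2(*(X-L)[:2][::-1])))
print(tri([ray(W,320,204.5),ray(t,368.35,192.8),ray(s,290,160.8)]))
E
```

```text
[210  53  34  20 206] [225.8  61.7]
[204  59  11  19  46] [208.2  67.2]
[226  70   8   9  31] [229.3  73.9]
[209  72   9  10  36] [213.1  77. ]
[217  74   9  15  38] [220.6  82.6]
[225  84  11  10  31] [229.2  89.2]
[308 163  23  80 975] [319.1 199.5]
[411 307  14  19 120] [416.7 316.6]
[278 336  11  17 127] [283.9 343.1]
0.18 [ 0.5512 -0.0499  0.18  ] [ 0.5823 -0.0385  0.192 ] [ 0.5248 -0.0599  0.192 ] len 0.06135188067341277 yaw 20.409671617865225 lid [ 0.4535 -0.0802  0.183 ] 0.1024 17.22712026641723
0.185 [ 0.5527 -0.0494  0.185 ] [ 0.5832 -0.0382  0.197 ] [ 0.5268 -0.0592  0.197 ] len 0.060138265525647105 yaw 20.40967161786524 lid [ 0.4535 -0.0802  0.183 ] 0.1039 17.260329281381676
0.19 [ 0.5541 -0.0489  0.19  ] [ 0.5841 -0.0379  0.202 ] [ 0.5289 -0.0585  0.202 ] len 0.058924650377881437 yaw 20.40967161786524 lid [ 0.4535 -0.0802  0.183 ] 0.1054 17.292573659902605
0.195 [ 0.5556 -0.0484  0.195 ] [ 0.585  -0.0376  0.207 ] [ 0.5309 -0.0577  0.207 ] len 0.05771103523011578 yaw 20.40967161786525 lid [ 0.4535 -0.0802  0.183 ] 0.107 17.323894811029096
0.2 [ 0.557  -0.0479  0.2   ] [ 0.5859 -0.0373  0.212 ] [ 0.533 -0.057  0.212] len 0.05649742008235023 yaw 20.40967161786522 lid [ 0.4535 -0.0802  0.183 ] 0.1085 17.35433180822558
(array([ 0.5553321 , -0.04844588,  0.185564  ]), [np.float64(0.002521700065892788), np.float64(0.0016713968755248376), np.float64(0.0011459196343790148)])
```

View pics/w4.png

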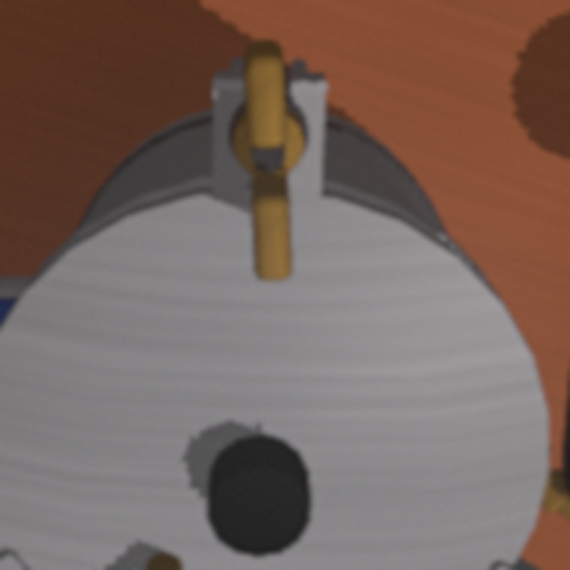

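Request:
drive_tool(
  commands=[
    {"dx": 0,"dy": 0,"dz": 4,"gripper": 0.3,"turn": -0.5},
    {"dx": 0,"dy": 0.05,"dz": 8,"gripper": 0.5,"turn": -1},
    {"dx": 0,"dy": 0.05,"dz": 11,"gripper": 0.6,"turn": -1},
    {"dx": 0,"dy": 0.05,"dz": 12,"gripper": 0.6,"turn": -1},
    {"dx": 0,"dy": 0.05,"dz": 12,"gripper": 0.6,"turn": -1},
  ],
)

```text
time_s: 3.18
eef_pos: [0.5556, -0.0483, 0.1896]
eef_rot: [0.0, 0.817, -0.576, -0.0]
wrist_force: [0.5, -0.3, 0.0]
opening: 0.399
```

```bash
python3 - <<'E'
from h import *
W=ctrl.camera("wrist"); s=ctrl.camera("scene")
for z in (.1,.105,.11,.115,.12): print(z,proj(s,(.5555,-.0485,z)))
a=cv2.resize(W["image"][120:400,180:460],None,fx=2,fy=2,interpolation=cv2.INTER_CUBIC)
cv2.imwrite("pics/w5.png",a[:,:,::-1])
b=cv2.resize(s["image"][110:240,230:400],None,fx=4,fy=4,interpolation=cv2.INTER_CUBIC); cv2.imwrite("pics/s5.png",b[:,:,::-1])
E
```

```text
0.1 [291.43462354 194.72606993]
0.105 [291.36719846 192.81670435]
0.11 [291.29936158 190.89567746]
0.115 [291.23110912 188.9628821 ]
0.12 [291.16243725 187.0182098 ]
```

View pics/w5.png

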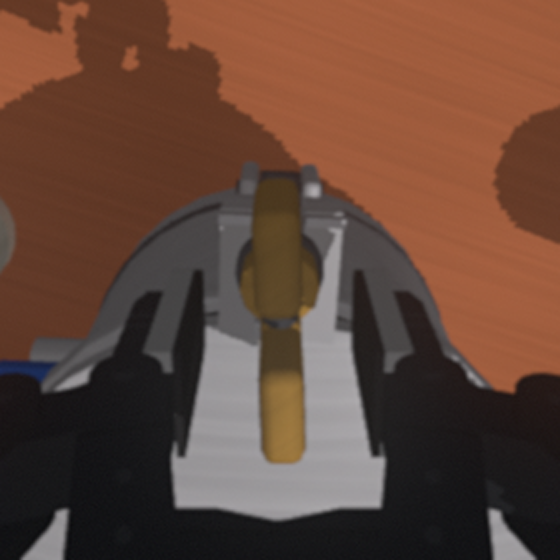

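View pics/s5.png

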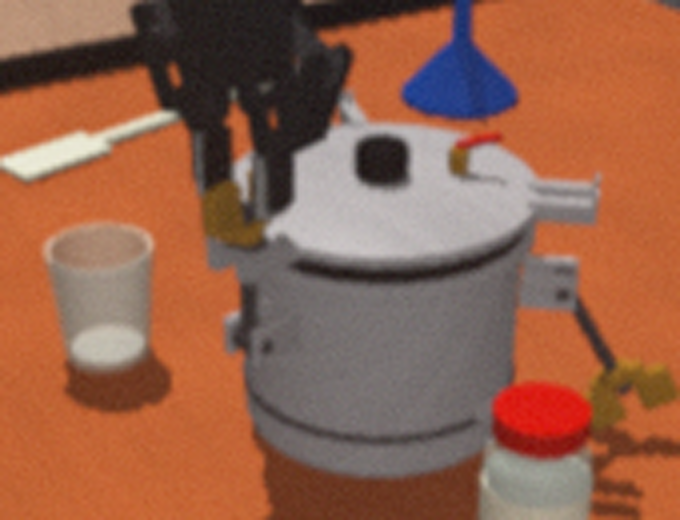

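Request:
drive_tool(
  commands=[
    {"dx": 0,"dy": 0.05,"dz": 0.5,"gripper": 0.6,"turn": 0},
    {"dx": 0,"dy": 0.05,"dz": 0.5,"gripper": 1,"turn": 0},
    {"dx": 0,"dy": 0.05,"dz": 0.5,"gripper": 1,"turn": 0},
    {"dx": 0,"dy": 0.05,"dz": 0.5,"gripper": 1,"turn": 0},
    {"dx": 0,"dy": 0.05,"dz": 0.5,"gripper": 1,"turn": 0},
  ],
)

```text
time_s: 3.9
eef_pos: [0.5555, -0.0485, 0.1847]
eef_rot: [0.0, 0.817, -0.576, 0.001]
wrist_force: [-0.9, -3.6, 1.4]
opening: 0.099
```

```bash
cat > st.py <<'E'
from bench import ctrl
import numpy as np
from scipy.spatial.transform import Rotation as Ro
o=ctrl.get_obs(); w,x,y,z=o["eef_rot"]; R=Ro.from_quat([x,y,z,w]).as_matrix()
f=R.T@o["wrist_force"]; T=R.T@o["torque"]
yaw=np.degrees(np.arctan2(R[1,0],R[0,0])); phi=np.radians(18.4); r=np.array([np.cos(phi),np.sin(phi),0])
print("t",o["time_s"],"p",(o["eef_pos"]*1e3).round(2),"yaw",yaw.round(2),"Fw",o["wrist_force"].round(2),"Frad",(o["wrist_force"]@r).round(2),"Ttool",T.round(3),"open",o["opening"].round(3),"q6",o["q"][5].round(3),"radial-out in tool xy",(R.T@r).round(3)[:2], "rad pos mm",((o["eef_pos"]-[.5555,-.0485,0])@r*1e3).round(2))
E
python3 st.py
```

```text
Traceback (most recent call last):
  File "st.py", line 7, in <module>
    print("t",o["time_s"],"p",(o["eef_pos"]*1e3).round(2),"yaw",yaw.round(2),"Fw",o["wrist_force"].round(2),"Frad",(o["wrist_force"]@r).round(2),"Ttool",T.round(3),"open",o["opening"].round(3),"q6",o["q"][5].round(3),"radial-out in tool xy",(R.T@r).round(3)[:2], "rad pos mm",((o["eef_pos"]-[.5555,-.0485,0])@r*1e3).round(2))
                                                                                                                                                                           ^^^^^^^^^^^^^^^^^^
AttributeError: 'float' object has no attribute 'round'
```

```bash
sed -i 's/o\["opening"\].round(3)/round(float(o["opening"]),3)/' st.py; python3 st.py
```

```text
t 3.9 p [555.49 -48.46 184.67] yaw -70.34 Fw [-0.88 -3.63  1.41] Frad -1.98 Ttool [-0.21   0.558 -0.248] open 0.099 q6 0.928 radial-out in tool xy [ 0.022 -1.   ] rad pos mm 0.0
```

Request:
drive_tool(
  commands=[
    {"dx": 0,"dy": 0,"dz": -0.033,"gripper": 1,"turn": -10},
    {"dx": 0,"dy": 0,"dz": -0.067,"gripper": 1,"turn": -20},
    {"dx": 0,"dy": 0,"dz": -0.1,"gripper": 1,"turn": -30},
    {"dx": 0,"dy": 0,"dz": -0.133,"gripper": 1,"turn": -40},
    {"dx": 0,"dy": 0,"dz": -0.167,"gripper": 1,"turn": -50},
    {"dx": 0,"dy": 0,"dz": -0.167,"gripper": 1,"turn": -50},
    {"dx": 0,"dy": 0,"dz": -0.167,"gripper": 1,"turn": -50},
  ],
)

```text
time_s: 4.78
eef_pos: [0.5552, -0.0482, 0.1862]
eef_rot: [0.0, 0.984, -0.178, 0.0]
wrist_force: [-0.6, -3.7, 3.4]
opening: 0.1
```

```bash
python3 st.py
```

```text
t 4.775 p [555.21 -48.19 186.2 ] yaw -20.52 Fw [-0.56 -3.74  3.38] Frad -1.71 Ttool [-0.632 -0.022 -0.233] open 0.1 q6 0.059 radial-out in tool xy [ 0.778 -0.628] rad pos mm -0.18
```

Request:
drive_tool(
  commands=[
    {"dx": 0,"dy": 0,"dz": 0,"gripper": 0.84,"turn": 0},
    {"dx": 0,"dy": 0,"dz": 0,"gripper": 0.84,"turn": 0},
    {"dx": 0.1,"dy": -0.08,"dz": 0,"gripper": 0.84,"turn": 0},
    {"dx": 0.1,"dy": -0.08,"dz": 0,"gripper": 0.84,"turn": 0},
  ],
)

```text
time_s: 5.28
eef_pos: [0.5565, -0.0473, 0.1858]
eef_rot: [-0.0, 0.984, -0.177, -0.0]
wrist_force: [-0.9, 0.3, -0.7]
opening: 0.161
```

```bash
python3 st.py
```

```text
t 5.275 p [556.47 -47.34 185.85] yaw -20.36 Fw [-0.93  0.31 -0.69] Frad -0.78 Ttool [0.013 0.017 0.046] open 0.161 q6 0.058 radial-out in tool xy [ 0.78  -0.626] rad pos mm 1.29
```

Request:
drive_tool(
  commands=[
    {"dx": 0.1,"dy": -0.08,"dz": 0,"gripper": 0.84,"turn": 0},
    {"dx": 0.23,"dy": -0.19,"dz": 0,"gripper": 0.84,"turn": 0},
    {"dx": 0.23,"dy": -0.19,"dz": 0,"gripper": 0.84,"turn": 0},
  ],
)

```text
time_s: 5.65
eef_pos: [0.559, -0.0466, 0.1858]
eef_rot: [0.0, 0.984, -0.177, -0.0]
wrist_force: [-2.0, -0.6, 0.4]
opening: 0.161
```

```bash
python3 st.py
```

```text
t 5.65 p [559.01 -46.56 185.78] yaw -20.35 Fw [-2.   -0.6   0.37] Frad -2.09 Ttool [-0.123 -0.281 -0.015] open 0.161 q6 0.061 radial-out in tool xy [ 0.78  -0.626] rad pos mm 3.95
```

Request:
drive_tool(
  commands=[
    {"dx": 0.08,"dy": -0.06,"dz": 0,"gripper": 0.84,"turn": 0},
    {"dx": 0.12,"dy": -0.1,"dz": 0,"gripper": 0.84,"turn": 0},
  ],
)

```text
time_s: 5.9
eef_pos: [0.56, -0.0462, 0.1857]
eef_rot: [0.0, 0.984, -0.177, -0.001]
wrist_force: [-5.6, -1.2, 1.7]
opening: 0.16
```

```bash
python3 st.py
```

```text
t 5.9 p [560.03 -46.18 185.72] yaw -20.34 Fw [-5.58 -1.19  1.68] Frad -5.67 Ttool [-0.603 -0.794 -0.091] open 0.16 q6 0.062 radial-out in tool xy [ 0.78  -0.626] rad pos mm 5.04
```

Request:
drive_tool(
  commands=[
    {"dx": 0.05,"dy": -0.04,"dz": 0,"gripper": 0.84,"turn": 0},
    {"dx": 0.05,"dy": -0.04,"dz": 0,"gripper": 0.84,"turn": 0},
  ],
)

```text
time_s: 6.15
eef_pos: [0.5602, -0.046, 0.1857]
eef_rot: [0.0, 0.984, -0.177, -0.001]
wrist_force: [-5.9, -1.6, 2.5]
opening: 0.156
```

```bash
python3 st.py
```

```text
t 6.15 p [560.24 -46.03 185.71] yaw -20.34 Fw [-5.95 -1.55  2.54] Frad -6.13 Ttool [-0.636 -0.991 -0.087] open 0.156 q6 0.063 radial-out in tool xy [ 0.78  -0.626] rad pos mm 5.27
```

Request:
drive_tool(
  commands=[
    {"dx": -0.3,"dy": 0.25,"dz": 0,"gripper": 0.84,"turn": 0},
    {"dx": -0.5,"dy": 0.41,"dz": 0,"gripper": 0.9,"turn": 0},
    {"dx": -0.5,"dy": 0.41,"dz": 0,"gripper": 1,"turn": 0},
    {"dx": -0.5,"dy": 0.41,"dz": 0,"gripper": 1,"turn": 0},
    {"dx": -0.5,"dy": 0.41,"dz": -0.033,"gripper": 1,"turn": -10},
    {"dx": -0.5,"dy": 0.41,"dz": -0.067,"gripper": 1,"turn": -20},
    {"dx": -0.5,"dy": 0.41,"dz": -0.1,"gripper": 1,"turn": -30},
    {"dx": -0.5,"dy": 0.41,"dz": -0.1,"gripper": 1,"turn": -30},
  ],
)

```text
time_s: 7.15
eef_pos: [0.5554, -0.0478, 0.1872]
eef_rot: [-0.0, 0.997, 0.083, 0.0]
wrist_force: [0.8, 1.1, 2.3]
opening: 0.1
```

```bash
python3 st.py
```

```text
t 7.15 p [555.36 -47.81 187.2 ] yaw 9.56 Fw [0.85 1.06 2.34] Frad 1.14 Ttool [ 0.505  0.216 -0.175] open 0.1 q6 -0.466 radial-out in tool xy [ 0.988 -0.154] rad pos mm 0.08
```

Request:
drive_tool(
  commands=[
    {"dx": 0,"dy": 0,"dz": 0,"gripper": 0.86,"turn": 0},
    {"dx": 0.1,"dy": -0.02,"dz": 0,"gripper": 0.86,"turn": 0},
    {"dx": 0.3,"dy": -0.05,"dz": 0,"gripper": 0.86,"turn": 0},
    {"dx": 0.3,"dy": -0.05,"dz": 0,"gripper": 0.86,"turn": 0},
  ],
)

```text
time_s: 7.65
eef_pos: [0.5578, -0.0471, 0.1867]
eef_rot: [0.0, 0.996, 0.084, -0.0]
wrist_force: [-1.0, -0.2, 0.9]
opening: 0.134
```

```bash
python3 st.py
```

```text
t 7.65 p [557.83 -47.1  186.75] yaw 9.63 Fw [-1.04 -0.25  0.94] Frad -1.06 Ttool [-0.121 -0.281 -0.037] open 0.134 q6 -0.464 radial-out in tool xy [ 0.988 -0.153] rad pos mm 2.65
```

Request:
drive_tool(
  commands=[
    {"dx": 0.1,"dy": -0.015,"dz": 0,"gripper": 0.86,"turn": 0},
    {"dx": 0.15,"dy": -0.02,"dz": 0,"gripper": 0.86,"turn": 0},
    {"dx": 0.15,"dy": -0.02,"dz": 0,"gripper": 0.86,"turn": 0},
  ],
)

```text
time_s: 8.02
eef_pos: [0.5585, -0.0469, 0.1867]
eef_rot: [0.0, 0.996, 0.084, -0.001]
wrist_force: [-6.0, -2.1, 2.1]
opening: 0.141
```

```bash
python3 st.py
```

```text
t 8.025 p [558.52 -46.87 186.7 ] yaw 9.65 Fw [-6.03 -2.06  2.06] Frad -6.37 Ttool [-0.288 -1.051 -0.02 ] open 0.141 q6 -0.463 radial-out in tool xy [ 0.988 -0.152] rad pos mm 3.38
```

Request:
drive_tool(
  commands=[
    {"dx": -0.25,"dy": 0.04,"dz": 0,"gripper": 0.86,"turn": 0},
    {"dx": -0.45,"dy": 0.07,"dz": 0,"gripper": 0.9,"turn": 0},
    {"dx": -0.45,"dy": 0.07,"dz": 0,"gripper": 1,"turn": 0},
    {"dx": -0.45,"dy": 0.07,"dz": 0,"gripper": 1,"turn": 0},
    {"dx": -0.45,"dy": 0.07,"dz": -0.033,"gripper": 1,"turn": -10},
    {"dx": -0.45,"dy": 0.07,"dz": -0.067,"gripper": 1,"turn": -20},
    {"dx": -0.45,"dy": 0.07,"dz": -0.1,"gripper": 1,"turn": -30},
    {"dx": -0.45,"dy": 0.07,"dz": -0.1,"gripper": 1,"turn": -30},
  ],
)

```text
time_s: 9.02
eef_pos: [0.5552, -0.048, 0.1881]
eef_rot: [-0.0, 0.941, 0.338, -0.0]
wrist_force: [-0.9, 0.4, 1.4]
opening: 0.101
```

```bash
python3 st.py
```

```text
t 9.025 p [555.16 -47.97 188.08] yaw 39.56 Fw [-0.91  0.42  1.37] Frad -0.73 Ttool [ 0.214 -0.145 -0.195] open 0.101 q6 -0.99 radial-out in tool xy [0.933 0.361] rad pos mm -0.16
```

Request:
drive_tool(
  commands=[
    {"dx": 0,"dy": 0,"dz": 0,"gripper": 0.86,"turn": 0},
    {"dx": 0.1,"dy": 0.04,"dz": 0,"gripper": 0.86,"turn": 0},
    {"dx": 0.3,"dy": 0.12,"dz": 0,"gripper": 0.86,"turn": 0},
    {"dx": 0.37,"dy": 0.14,"dz": 0,"gripper": 0.86,"turn": 0},
    {"dx": 0.37,"dy": 0.14,"dz": 0,"gripper": 0.86,"turn": 0},
  ],
)

```text
time_s: 9.65
eef_pos: [0.5583, -0.0469, 0.1878]
eef_rot: [-0.0, 0.941, 0.339, -0.001]
wrist_force: [-5.0, -2.2, 2.9]
opening: 0.142
```

```bash
python3 st.py
```

```text
t 9.65 p [558.34 -46.9  187.77] yaw 39.64 Fw [-4.98 -2.18  2.88] Frad -5.42 Ttool [ 0.334 -0.834  0.013] open 0.142 q6 -0.987 radial-out in tool xy [0.932 0.362] rad pos mm 3.19
```

Request:
drive_tool(
  commands=[
    {"dx": -0.2,"dy": -0.08,"dz": 0,"gripper": 0.86,"turn": 0},
    {"dx": -0.37,"dy": -0.14,"dz": 0,"gripper": 0.9,"turn": 0},
    {"dx": -0.37,"dy": -0.14,"dz": 0,"gripper": 1,"turn": 0},
    {"dx": -0.37,"dy": -0.14,"dz": 0,"gripper": 1,"turn": 0},
    {"dx": -0.37,"dy": -0.14,"dz": -0.033,"gripper": 1,"turn": -10},
    {"dx": -0.37,"dy": -0.14,"dz": -0.067,"gripper": 1,"turn": -20},
    {"dx": -0.37,"dy": -0.14,"dz": -0.1,"gripper": 1,"turn": -30},
    {"dx": -0.37,"dy": -0.14,"dz": -0.1,"gripper": 1,"turn": -30},
  ],
)

```text
time_s: 10.65
eef_pos: [0.5553, -0.0481, 0.1891]
eef_rot: [0.0, 0.821, 0.57, 0.0]
wrist_force: [-0.4, 0.4, 2.6]
opening: 0.095
```

```bash
python3 st.py
```

```text
t 10.65 p [555.26 -48.11 189.12] yaw 69.56 Fw [-0.42  0.38  2.64] Frad -0.27 Ttool [-0.025 -0.019 -0.148] open 0.095 q6 -1.513 radial-out in tool xy [0.627 0.779] rad pos mm -0.1
```

Request:
drive_tool(
  commands=[
    {"dx": 0,"dy": 0,"dz": 0,"gripper": 0.86,"turn": 0},
    {"dx": 0.1,"dy": 0.12,"dz": 0,"gripper": 0.86,"turn": 0},
    {"dx": 0.25,"dy": 0.31,"dz": 0,"gripper": 0.86,"turn": 0},
    {"dx": 0.31,"dy": 0.39,"dz": 0,"gripper": 0.86,"turn": 0},
    {"dx": 0.31,"dy": 0.39,"dz": 0,"gripper": 0.86,"turn": 0},
  ],
)

```text
time_s: 11.28
eef_pos: [0.5599, -0.0466, 0.1888]
eef_rot: [0.0, 0.821, 0.571, -0.0]
wrist_force: [-1.6, -2.0, 0.4]
opening: 0.137
```

```bash
python3 st.py
```

```text
t 11.275 p [559.95 -46.56 188.81] yaw 69.64 Fw [-1.63 -2.    0.44] Frad -2.17 Ttool [ 0.075 -0.388  0.028] open 0.137 q6 -1.509 radial-out in tool xy [0.626 0.78 ] rad pos mm 4.83
```

Request:
drive_tool(
  commands=[
    {"dx": 0.06,"dy": 0.08,"dz": 0,"gripper": 0.86,"turn": 0},
    {"dx": 0.09,"dy": 0.12,"dz": 0,"gripper": 0.86,"turn": 0},
    {"dx": 0.09,"dy": 0.12,"dz": 0,"gripper": 0.86,"turn": 0},
  ],
)

```text
time_s: 11.65
eef_pos: [0.5614, -0.0461, 0.1889]
eef_rot: [0.0, 0.821, 0.571, -0.0]
wrist_force: [-0.8, -2.2, -1.5]
opening: 0.138
```

```bash
python3 st.py
```

```text
t 11.65 p [561.4  -46.1  188.91] yaw 69.65 Fw [-0.81 -2.22 -1.49] Frad -1.47 Ttool [ 0.086 -0.52  -0.028] open 0.138 q6 -1.508 radial-out in tool xy [0.626 0.78 ] rad pos mm 6.35
```

Request:
drive_tool(
  commands=[
    {"dx": 0.06,"dy": 0.08,"dz": 0,"gripper": 0.86,"turn": 0},
    {"dx": 0.12,"dy": 0.16,"dz": 0,"gripper": 0.86,"turn": 0},
    {"dx": 0.12,"dy": 0.16,"dz": 0,"gripper": 0.86,"turn": 0},
  ],
)

```text
time_s: 12.02
eef_pos: [0.5634, -0.0455, 0.189]
eef_rot: [0.0, 0.821, 0.571, 0.0]
wrist_force: [-1.2, -2.9, -0.9]
opening: 0.139
```

```bash
python3 st.py
```

```text
t 12.025 p [563.44 -45.49 189.  ] yaw 69.65 Fw [-1.21 -2.88 -0.87] Frad -2.06 Ttool [-0.025 -0.583 -0.02 ] open 0.139 q6 -1.506 radial-out in tool xy [0.626 0.78 ] rad pos mm 8.48
```

Request:
drive_tool(
  commands=[
    {"dx": 0.12,"dy": 0.16,"dz": 0,"gripper": 0.86,"turn": 0},
    {"dx": 0.25,"dy": 0.31,"dz": 0,"gripper": 0.86,"turn": 0},
    {"dx": 0.35,"dy": 0.44,"dz": 0,"gripper": 0.86,"turn": 0},
    {"dx": 0.35,"dy": 0.44,"dz": 0,"gripper": 0.86,"turn": 0},
  ],
)

```text
time_s: 12.52
eef_pos: [0.5689, -0.0437, 0.189]
eef_rot: [0.0, 0.821, 0.571, 0.0]
wrist_force: [-0.8, -3.7, -2.3]
opening: 0.141
```

```bash
python3 st.py; python3 - <<'E'
from h import *
W=ctrl.camera("wrist"); s=ctrl.camera("scene"); t=ctrl.camera("top")
a=cv2.resize(W["image"][120:400,180:460],None,fx=2,fy=2,interpolation=cv2.INTER_CUBIC)
cv2.imwrite("pics/w6.png",a[:,:,::-1])
b=cv2.resize(s["image"][110:240,230:400],None,fx=4,fy=4,interpolation=cv2.INTER_CUBIC); cv2.imwrite("pics/s6.png",b[:,:,::-1])
E
```

```text
t 12.525 p [568.91 -43.72 188.97] yaw 69.65 Fw [-0.84 -3.7  -2.32] Frad -1.96 Ttool [-0.162 -0.624 -0.03 ] open 0.141 q6 -1.5 radial-out in tool xy [0.626 0.78 ] rad pos mm 14.23
```

View pics/w6.png

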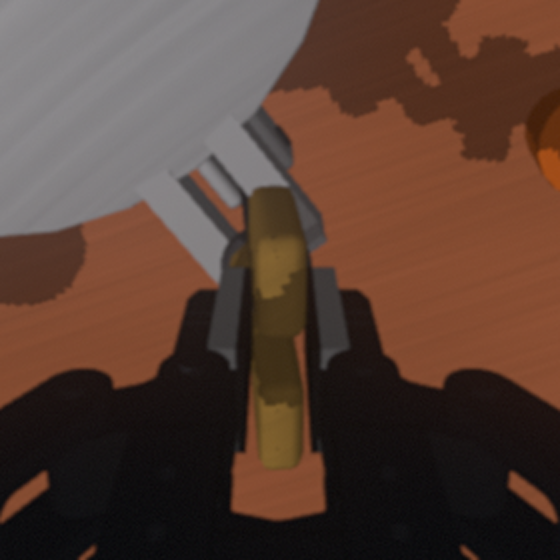

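View pics/s6.png

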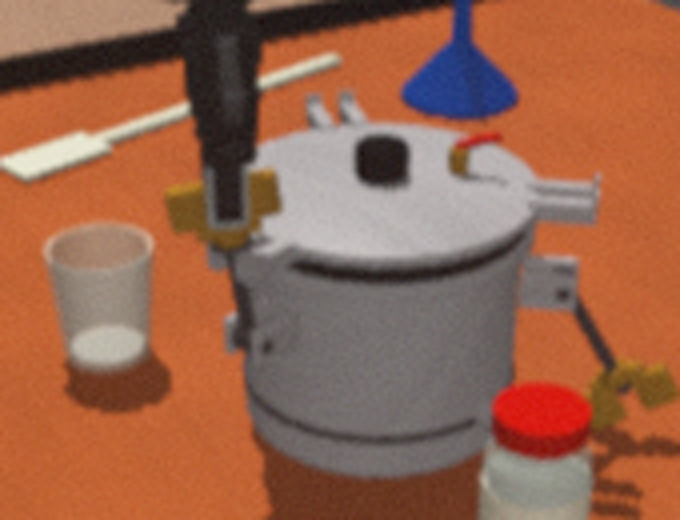

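Request:
drive_tool(
  commands=[
    {"dx": 0,"dy": 0,"dz": 0,"gripper": 0.6,"turn": 0},
    {"dx": 0,"dy": 0,"dz": 0,"gripper": 0.6,"turn": 0},
    {"dx": 0,"dy": 0,"dz": -3,"gripper": 0.6,"turn": 0},
    {"dx": -0.5,"dy": -0.5,"dz": -6,"gripper": 0.7,"turn": -8},
    {"dx": -2,"dy": -2,"dz": -6,"gripper": 1,"turn": -18},
    {"dx": -3.5,"dy": -3.1,"dz": -6,"gripper": 1,"turn": -28},
    {"dx": -3.5,"dy": -3.1,"dz": -4,"gripper": 1,"turn": -38},
    {"dx": -3.5,"dy": -3.1,"dz": -4,"gripper": 1,"turn": -39},
    {"dx": -3.5,"dy": -3.1,"dz": -4,"gripper": 1,"turn": -39},
  ],
)

```text
time_s: 13.8
eef_pos: [0.5277, -0.0655, 0.2295]
eef_rot: [0.0, 0.584, 0.812, 0.0]
wrist_force: [0.7, 0.3, -0.7]
opening: 0.003
```

```bash
python3 st.py; python3 - <<'E'
from h import *
W=ctrl.camera("wrist"); s=ctrl.camera("scene"); t=ctrl.camera("top")
cv2.imwrite("pics/w7.png",W["image"][:,:,::-1])
b=cv2.resize(s["image"][110:240,230:400],None,fx=4,fy=4,interpolation=cv2.INTER_CUBIC); cv2.imwrite("pics/s7.png",b[:,:,::-1])
E
```

```text
t 13.8 p [527.74 -65.53 229.51] yaw 108.5 Fw [ 0.66  0.28 -0.72] Frad 0.72 Ttool [-0.006 -0.033  0.026] open 0.003 q6 -2.241 radial-out in tool xy [-0.002  1.   ] rad pos mm -31.72
```

View pics/w7.png

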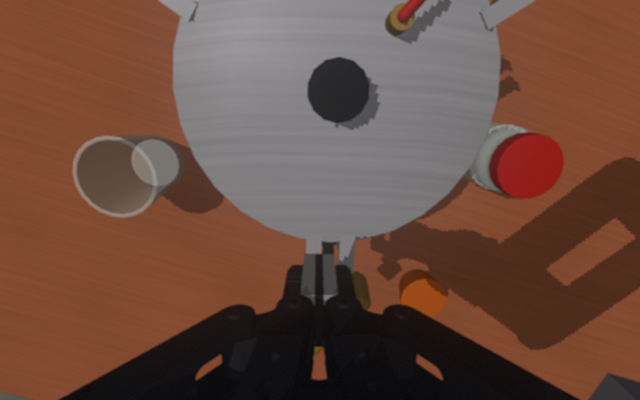

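View pics/s7.png

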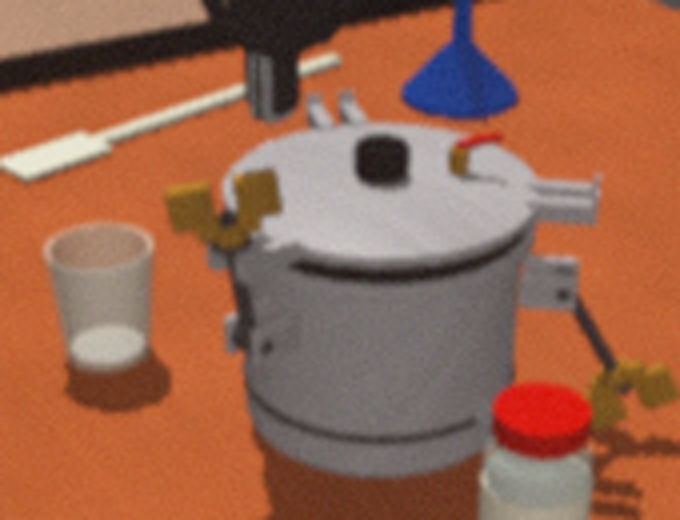

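Request:
drive_tool(
  commands=[
    {"dx": 0,"dy": 0,"dz": 3,"gripper": 1,"turn": 0},
    {"dx": 0,"dy": 0,"dz": 4.2,"gripper": 1,"turn": 0},
    {"dx": 0,"dy": 1,"dz": 4.2,"gripper": 1,"turn": 0},
    {"dx": 0,"dy": 1.8,"dz": 4.2,"gripper": 1,"turn": 0},
    {"dx": 0,"dy": 2.6,"dz": 4.2,"gripper": 1,"turn": 0},
    {"dx": 0,"dy": 3.4,"dz": 4.2,"gripper": 1,"turn": 0},
    {"dx": 0,"dy": 4,"dz": 4.2,"gripper": 1,"turn": 0},
    {"dx": 0,"dy": 4.6,"dz": 4.2,"gripper": 1,"turn": 0},
    {"dx": 0,"dy": 4.6,"dz": 4.2,"gripper": 1,"turn": 0},
  ],
)

```text
time_s: 15.08
eef_pos: [0.5714, -0.0511, 0.1868]
eef_rot: [0.0, 0.583, 0.812, 0.0]
wrist_force: [0.3, -3.1, -1.3]
opening: -0.0
```

```bash
python3 st.py; cat > pic.py <<'E'
import sys
from h import *
s=ctrl.camera("scene")
b=cv2.resize(s["image"][110:260,210:400],None,fx=4,fy=4,interpolation=cv2.INTER_CUBIC); cv2.imwrite(f"pics/s{sys.argv[1]}.png",b[:,:,::-1])
W=ctrl.camera("wrist"); cv2.imwrite(f"pics/w{sys.argv[1]}.png",W["image"][:,:,::-1])
E
python3 pic.py 8
```

```text
t 15.075 p [571.43 -51.14 186.82] yaw 108.65 Fw [ 0.29 -3.1  -1.29] Frad -0.7 Ttool [ 0.109 -0.576  0.009] open -0.0 q6 -2.192 radial-out in tool xy [-0.004  1.   ] rad pos mm 14.28
```

View pics/s8.png

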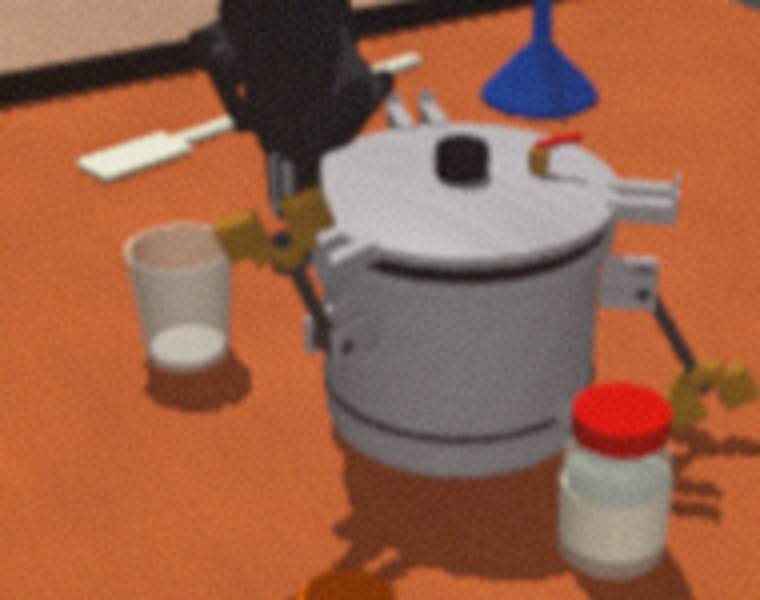

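Request:
drive_tool(
  commands=[
    {"dx": 0,"dy": 0.8,"dz": 0.1,"gripper": 1,"turn": 0},
    {"dx": 0,"dy": 1.6,"dz": 0.3,"gripper": 1,"turn": 0},
    {"dx": 0,"dy": 2.3,"dz": 0.6,"gripper": 1,"turn": 0},
    {"dx": 0,"dy": 3.0,"dz": 1.0,"gripper": 1,"turn": 0},
    {"dx": 0,"dy": 3.0,"dz": 1.0,"gripper": 1,"turn": 0},
  ],
)

```text
time_s: 15.8
eef_pos: [0.5999, -0.0416, 0.1767]
eef_rot: [0.0, 0.583, 0.812, -0.0]
wrist_force: [0.6, -4.0, -1.0]
opening: -0.001
```

```bash
python3 st.py;python3 pic.py 9
```

```text
t 15.8 p [599.87 -41.58 176.65] yaw 108.64 Fw [ 0.55 -4.01 -0.99] Frad -0.74 Ttool [ 0.223 -0.622 -0.022] open -0.001 q6 -2.162 radial-out in tool xy [-0.004  1.   ] rad pos mm 44.28
```

View pics/s9.png

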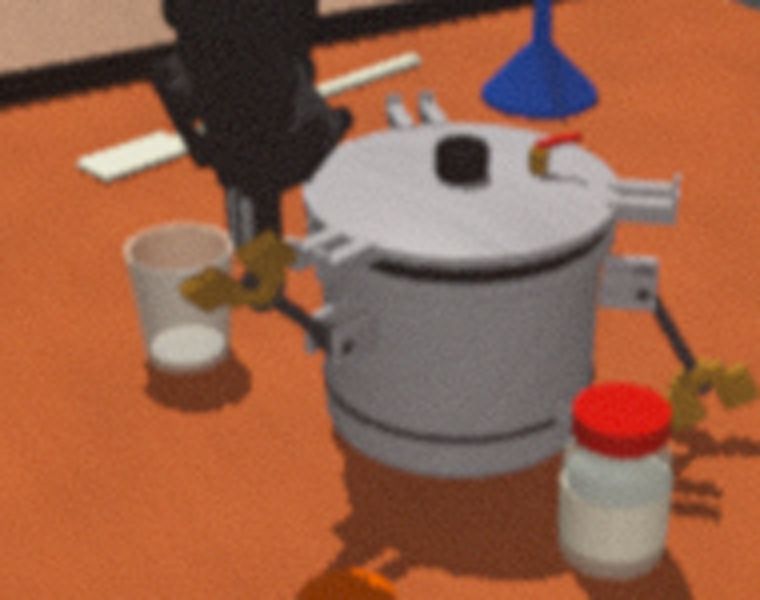

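View pics/w9.png

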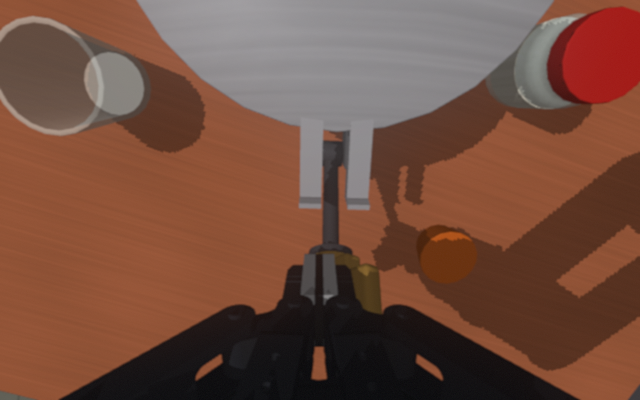

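Request:
drive_tool(
  commands=[
    {"dx": 0,"dy": 0.6,"dz": 0.6,"gripper": 1,"turn": 0},
    {"dx": 0,"dy": 1.1,"dz": 1.3,"gripper": 1,"turn": 0},
    {"dx": 0,"dy": 1.5,"dz": 2.0,"gripper": 1,"turn": 0},
    {"dx": 0,"dy": 1.8,"dz": 2.8,"gripper": 1,"turn": 0},
    {"dx": 0,"dy": 2.0,"dz": 3.6,"gripper": 1,"turn": 0},
    {"dx": 0,"dy": 2.0,"dz": 3.6,"gripper": 1,"turn": 0},
  ],
)

```text
time_s: 16.65
eef_pos: [0.6177, -0.0346, 0.1396]
eef_rot: [-0.001, 0.583, 0.812, -0.0]
wrist_force: [1.4, -2.5, 2.4]
opening: 0.002
```

```bash
python3 st.py;python3 pic.py 10
```

```text
t 16.65 p [617.67 -34.63 139.61] yaw 108.66 Fw [ 1.4  -2.46  2.39] Frad 0.55 Ttool [-0.142 -0.329  0.06 ] open 0.002 q6 -2.144 radial-out in tool xy [-0.004  1.   ] rad pos mm 63.37
```

View pics/s10.png

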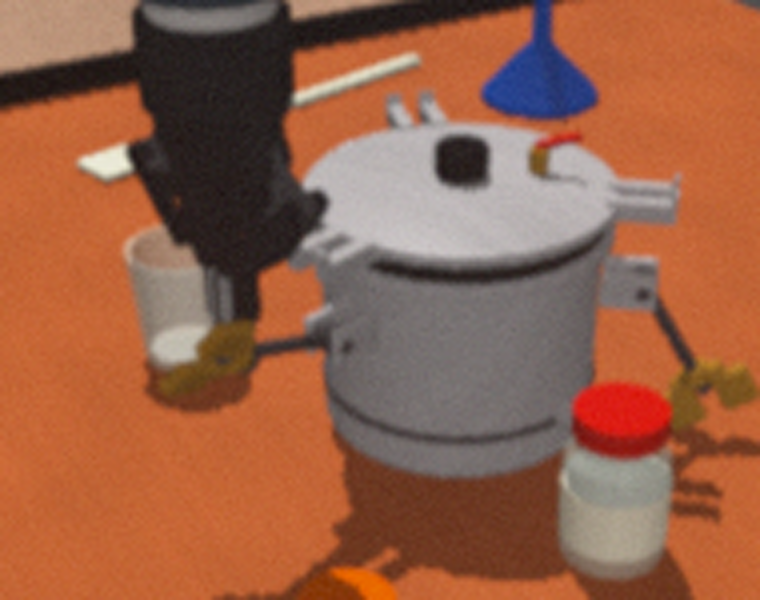

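View pics/w10.png

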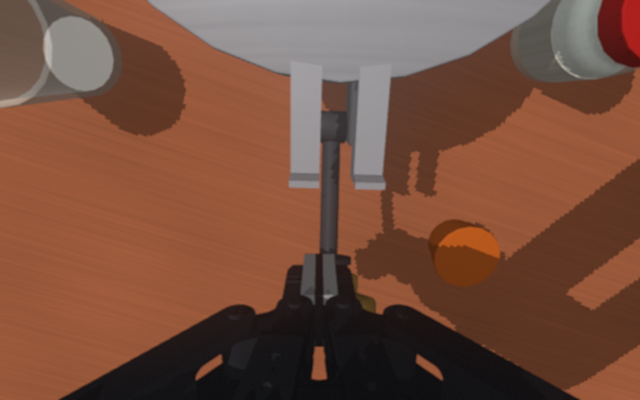

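```bash
cat > ang.py <<'E'
from h import *
s=ctrl.camera("scene")
ph=np.radians(18.4); r=np.array([np.cos(ph),np.sin(ph),0])
for pz in (.103,):
  P=np.array([.5555,-.0485,pz]); print("pin",proj(s,P).round(1))
  for th in (.8,1.,1.2,1.3,1.4,1.5,1.57,1.65,1.75):
    d=r*np.sin(th)+np.array([0,0,np.cos(th)])
    print(th,"R55",proj(s,P+.055*d).round(1),"nut R87",proj(s,P+.087*d).round(1))
E
python3 ang.py
```

```text
pin [291.4 193.6]
0.8 R55 [278.  185.2] nut R87 [269.5 179.8]
1.0 R55 [275.9 189.9] nut R87 [266.  187.5]
1.2 R55 [274.4 194.7] nut R87 [263.7 195.4]
1.3 R55 [274.  197.1] nut R87 [263.  199.3]
1.4 R55 [273.7 199.4] nut R87 [262.6 203.1]
1.5 R55 [273.6 201.7] nut R87 [262.5 206.8]
1.57 R55 [273.7 203.3] nut R87 [262.6 209.3]
1.65 R55 [273.8 205. ] nut R87 [263. 212.]
1.75 R55 [274.2 206.9] nut R87 [263.6 215.2]
```

Request:
drive_tool(
  commands=[
    {"dx": 0,"dy": 0.1,"dz": 0.6,"gripper": 1,"turn": 0},
    {"dx": 0,"dy": 0.2,"dz": 1.2,"gripper": 1,"turn": 0},
    {"dx": 0,"dy": 0.2,"dz": 1.7,"gripper": 1,"turn": 0},
    {"dx": 0,"dy": 0.2,"dz": 1.7,"gripper": 1,"turn": 0},
    {"dx": 0,"dy": 0.2,"dz": 1.7,"gripper": 1,"turn": 0},
  ],
)

```text
time_s: 17.42
eef_pos: [0.6195, -0.0342, 0.1233]
eef_rot: [-0.001, 0.583, 0.812, -0.0]
wrist_force: [0.1, -0.3, -0.6]
opening: -0.001
```

```bash
python3 st.py;python3 pic.py 11
```

```text
t 17.425 p [619.45 -34.2  123.28] yaw 108.66 Fw [ 0.11 -0.32 -0.6 ] Frad 0.0 Ttool [-0.055 -0.003  0.025] open -0.001 q6 -2.143 radial-out in tool xy [-0.004  1.   ] rad pos mm 65.2
```

View pics/s11.png

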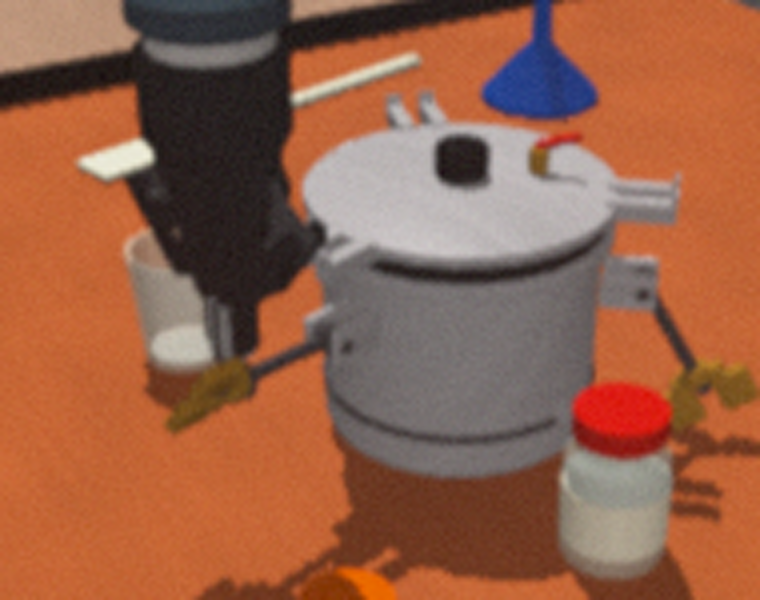

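Request:
drive_tool(
  commands=[
    {"dx": 0,"dy": 0,"dz": -2,"gripper": 1,"turn": 0},
    {"dx": -1,"dy": 0,"dz": -6,"gripper": 1,"turn": 0},
    {"dx": -6,"dy": -2,"dz": -12,"gripper": 1,"turn": 0},
    {"dx": -12,"dy": -2,"dz": -14,"gripper": 1,"turn": 0},
    {"dx": -12,"dy": -2,"dz": -14,"gripper": 1,"turn": 0},
  ],
)

```text
time_s: 18.15
eef_pos: [0.6411, -0.1582, 0.2687]
eef_rot: [0.003, 0.584, 0.811, 0.0]
wrist_force: [0.1, -0.2, -0.1]
opening: -0.0
```

```bash
python3 st.py;python3 pic.py 12; python3 - <<'E'
from h import *
t=ctrl.camera("top");b=cv2.resize(t["image"][120:320,280:480],None,fx=3,fy=3,interpolation=cv2.INTER_CUBIC); cv2.imwrite("pics/t12.png",b[:,:,::-1])
E
```

```text
t 18.15 p [ 641.12 -158.24  268.71] yaw 108.48 Fw [ 0.13 -0.22 -0.09] Frad 0.05 Ttool [ 0.015  0.032 -0.024] open -0.0 q6 -2.314 radial-out in tool xy [-0.001  1.   ] rad pos mm 46.61
```

View pics/s12.png

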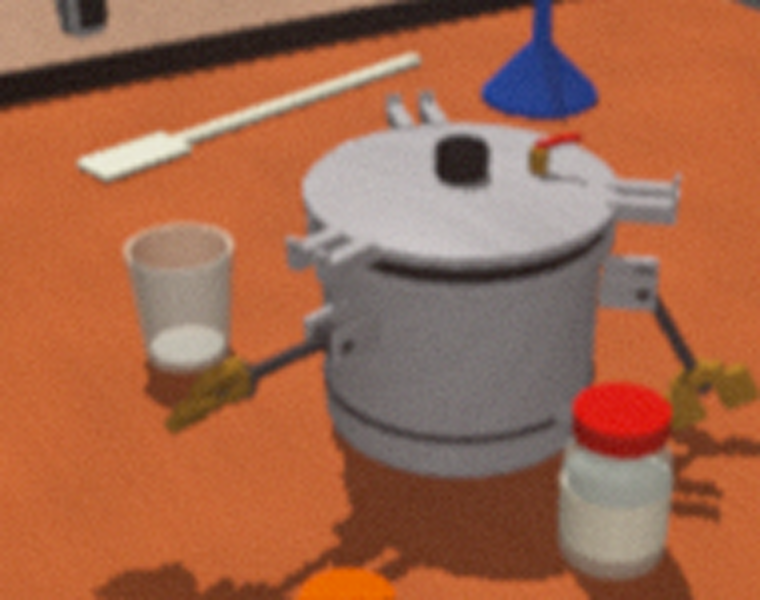

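View pics/t12.png

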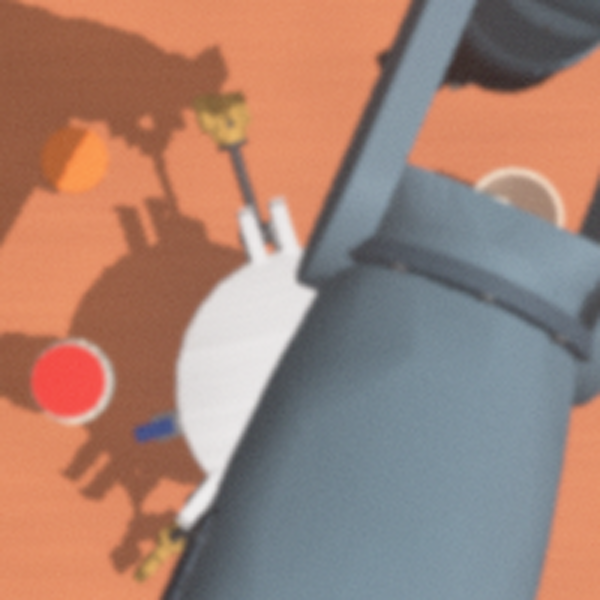

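View pics/w12.png

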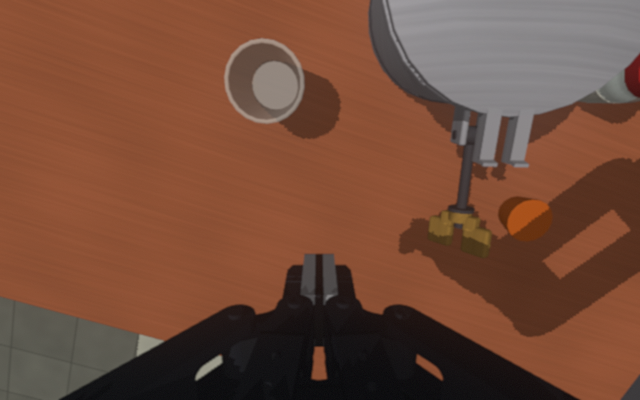

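```bash
python3 - <<'E'
from h import *
s=ctrl.camera("scene");t=ctrl.camera("top");W=ctrl.camera("wrist")
b=cv2.resize(W["image"][90:270,400:560],None,fx=3.2,fy=3.2,interpolation=cv2.INTER_CUBIC); cv2.imwrite("pics/w13.png",b[:,:,::-1])
A={"washer":[(s,272.5,204),(t,358.3,169.3),(W,461,210)],"pin":[(s,292,195),(W,462.5,130)]}
R={}
for k,v in A.items():
    R[k],e=tri([ray(*x) for x in v]); print(k,R[k].round(4),np.round(e,4))
    R[k+"2"],e=tri([ray(*x) for x in v if x[0] is not t]); print(k,R[k+"2"].round(4),np.round(e,4))
def nutc(c,u,v):
    m=brass(c["image"]); k,l,st,ce=cv2.connectedComponentsWithStats(m); i=1+np.argmin(np.hypot(*(ce[1:]-[u,v]).T)+1e3*(st[1:,4]<30)); print(st[i]); return ce[i]
ns=nutc(s,263,207);nt=nutc(t,354,159);nw=nutc(W,461,233)
N,e=tri([ray(s,*ns),ray(t,*nt),ray(W,*nw)]); print("nut",N,e)
E
```

```text
washer [ 0.614  -0.0283  0.1072] [0.003  0.0048 0.003 ]
washer [ 0.6139 -0.0244  0.1067] [0.0005 0.0005]
pin [ 0.5511 -0.051   0.0972] [0.0016 0.0016]
pin [ 0.5511 -0.051   0.0972] [0.0016 0.0016]
[251 198  22  21 217]
[344 151  20  18 278]
[ 421  212   66   50 1971]
nut [ 0.63833126 -0.02166399  0.10788276] [np.float64(0.001080640628764276), np.float64(0.0019289078660805381), np.float64(0.0014090315564579637)]
```

View pics/w13.png

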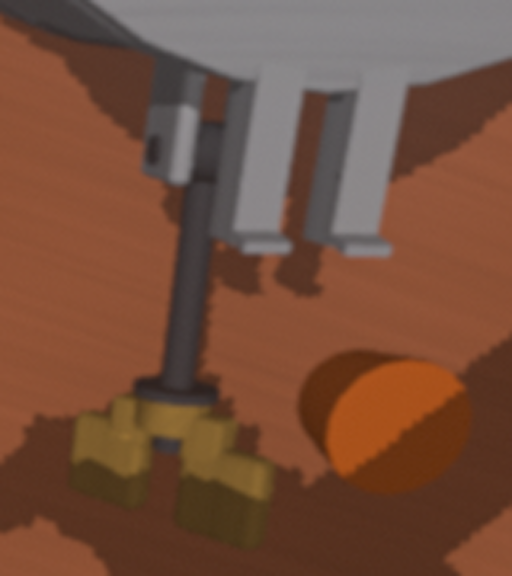

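```bash
python3 - <<'E'
from h import *
s=ctrl.camera("scene");W=ctrl.camera("wrist")
ph=np.radians(18.4); r=np.array([np.cos(ph),np.sin(ph),0]);tg=np.array([-r[1],r[0],0]);P=np.array([.5550,-.0485,0])
for off in (-.003,0,.003):
  for nm,a in (("scene head",ray(s,296.75,196.25)),("wrist head",ray(W,447.8,136.9))):
    o,d=a; X=o+d*((P+off*r-o)@r)/(d@r); print(off,nm,"z",X[2].round(4),"tang",((X-P)@tg).round(4))
E
```

```text
-0.003 scene head z 0.0996 tang 0.0131
-0.003 wrist head z 0.1308 tang -0.0246
0 scene head z 0.1021 tang 0.016
0 wrist head z 0.1 tang -0.013
0.003 scene head z 0.1046 tang 0.0189
0.003 wrist head z 0.0692 tang -0.0014
```

Request:
drive_tool(
  commands=[
    {"dx": 5,"dy": 0,"dz": 1,"gripper": 1,"turn": 0},
    {"dx": 10.5,"dy": 1.8,"dz": 5,"gripper": 1,"turn": 0},
    {"dx": 12,"dy": 2,"dz": 9,"gripper": 1,"turn": 0},
    {"dx": 12,"dy": 2,"dz": 12.5,"gripper": 1,"turn": 0},
    {"dx": 12,"dy": 2,"dz": 13.9,"gripper": 1,"turn": 0},
    {"dx": 12,"dy": 2,"dz": 14.2,"gripper": 1,"turn": 0},
    {"dx": 12,"dy": 2,"dz": 14.5,"gripper": 1,"turn": 0},
    {"dx": 12,"dy": 2,"dz": 14.5,"gripper": 1,"turn": 0},
  ],
)

```text
time_s: 19.55
eef_pos: [0.6212, -0.0348, 0.1203]
eef_rot: [0.001, 0.583, 0.812, 0.0]
wrist_force: [0.4, 0.3, 0.1]
opening: 0.003
```

```bash
python3 st.py;python3 pic.py 14
```

```text
t 19.55 p [621.15 -34.82 120.27] yaw 108.62 Fw [0.45 0.34 0.08] Frad 0.53 Ttool [-0.073  0.002 -0.002] open 0.003 q6 -2.142 radial-out in tool xy [-0.004  1.   ] rad pos mm 66.61
```

View pics/w14.png

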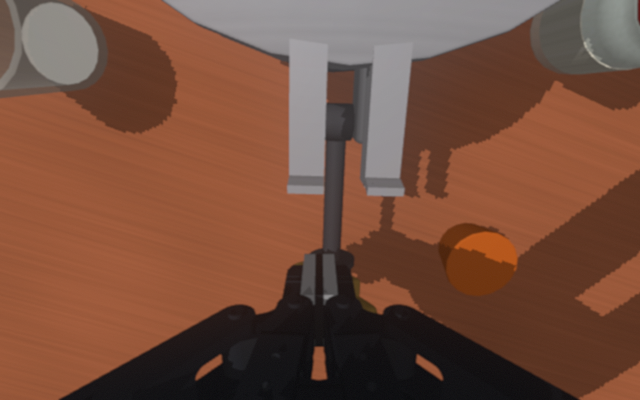

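Request:
drive_tool(
  commands=[
    {"dx": 0,"dy": 0,"dz": 0.1,"gripper": 1,"turn": 0},
    {"dx": 0,"dy": 0,"dz": 0.2,"gripper": 1,"turn": 0},
    {"dx": 0,"dy": 0,"dz": 0.2,"gripper": 1,"turn": 0},
  ],
)

```text
time_s: 20.02
eef_pos: [0.6203, -0.0344, 0.117]
eef_rot: [0.0, 0.583, 0.812, 0.0]
wrist_force: [1.1, -0.2, 1.6]
opening: 0.002
```

```bash
python3 st.py
```

```text
t 20.025 p [620.31 -34.44 117.02] yaw 108.65 Fw [ 1.08 -0.19  1.58] Frad 0.96 Ttool [-0.15  -0.114  0.015] open 0.002 q6 -2.142 radial-out in tool xy [-0.004  1.   ] rad pos mm 65.94
```

Request:
drive_tool(
  commands=[
    {"dx": 0,"dy": 0,"dz": -2,"gripper": 1,"turn": 0},
    {"dx": -1,"dy": 0,"dz": -6,"gripper": 1,"turn": 0},
    {"dx": -6,"dy": -2,"dz": -12,"gripper": 1,"turn": 0},
    {"dx": -12,"dy": -2,"dz": -14,"gripper": 1,"turn": 0},
    {"dx": -12,"dy": -2,"dz": -14,"gripper": 1,"turn": 0},
    {"dx": -12,"dy": -2,"dz": -14,"gripper": 1,"turn": 0},
  ],
)

```text
time_s: 20.78
eef_pos: [0.6397, -0.1552, 0.2577]
eef_rot: [0.0, 0.584, 0.812, 0.0]
wrist_force: [0.4, -0.0, -0.5]
opening: -0.0
```

```bash
python3 st.py;python3 pic.py 15
```

```text
t 20.775 p [ 639.65 -155.25  257.75] yaw 108.55 Fw [ 0.41 -0.03 -0.5 ] Frad 0.38 Ttool [ 0.032 -0.031 -0.   ] open -0.0 q6 -2.313 radial-out in tool xy [-0.003  1.   ] rad pos mm 46.16
```

View pics/s15.png

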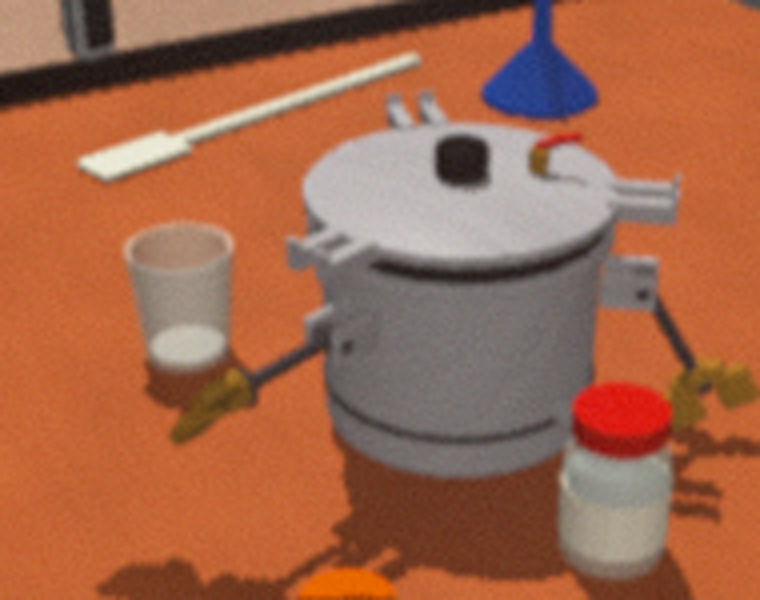

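View pics/w15.png

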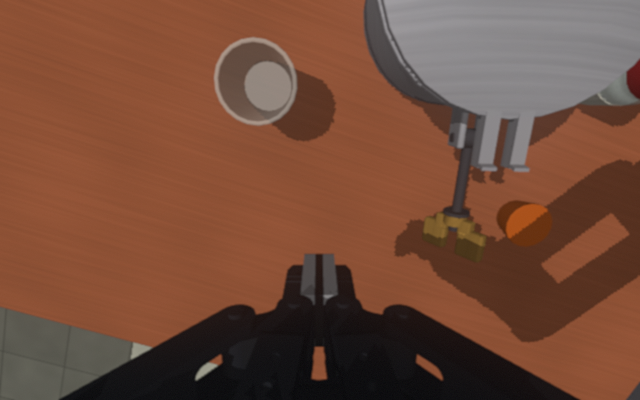

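```bash
python3 -c "
from bench import ctrl
print(ctrl.hand_in())"
```

```text
the job is handed in; nothing more can be done
None
```

The swing bolt is undone and lies about level, and I handed the job in at about 21 s of the 72 s allowed.

**Unscrewing:** I turned the wing nut anticlockwise and felt for the lip by leading the bolt gently outward at about 50°, 80°, 110° and 140°. At the first three stops it was caught, and I backed off at about 5 to 6.5 N. At 140° it swung out with a radial pull of only about 2 N. The release point therefore lies between 110° and 140°, so the nut is at most about 30° past it, inside the 45° allowed. That figure is the turn I commanded; I did not measure the nut's angle separately at the end.

**Laying down:** With the fingers closed I pushed the bolt out and down from its inner side, at 4 to 5 N at most in the readings I took between moves. The last touch met the hub at a height that puts the bolt within about 0.05 rad of level. Its slope in the scene picture agrees.

**A check that disagreed:** Before that last small nudge, triangulating from the cameras put the bolt 0.06 to 0.1 rad above level. Contact with the fingers suggested it was already nearly level. I kept the nudge small for that reason.

**Surroundings:** I made no contact with the lid, and in the last pictures the jar, cup and bung stand where they were. The gripper was clear of everything, and wrist forces were near zero.

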